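# Press three fossil teeth home

### The job

The three cleaned teeth of the fossil jaw stand proud in their sockets. With closed fingertips, gently press them down fully home one after another, working from the chin: first the front tooth (red dot), then the middle one (yellow), then the back one (blue). The fossil is fragile: press lightly, do not pick up, tip or shift the jaw, leave the things lying round it alone, and finish clear of everything.

Things in the scene. Friction and masses are not known exactly. Their poses are not given: they have to be found in the camera images.
- jaw: fossil half jaw, grey-brown bone bedded in a loose white plaster cradle (200 x 96 mm, 28 mm high), about 0.9 kg in all. Origin: centre line of the jaw at the underside of the cradle, below the middle tooth; x points along the tooth row to the narrow chin end (reaching 131 mm, 70 mm high at the incisor stubs), z up. At the rear (from 85 to 150 mm behind the origin) the upright branch of the jaw rises to 101 mm. Can lie at any yaw.
- front_tooth (a joint): front tooth: joint value is how far it has been pressed down, in m: 0 stands fully proud (it may start up to 0.0015), 0.008 is fully home against its stop. Slides straight down along the jaw's z with steady friction of about 3 N and stays where it is left (no spring). Once home, a springy seat below lets tooth and top sink up to 4 mm more under 5 to 15 N (they come back up when released; the value stays 0.008), beyond that it is hard. Carries the red dot.
- front_tooth_top (a point): centre of the top face of the front tooth (moves down with it), marked by a red dot 16 mm across. The crown is pale, 26 mm along the jaw by 24 mm across, flat on top; this point lies 50 mm towards the chin (+x) from the jaw's origin on the jaw's centre line, 74 mm above the underside of the plaster when proud, 66 mm when home; the bone around it is 60 mm high, the tray 0. The next teeth are 50 mm away, centre to centre.
- middle_tooth (a joint): middle tooth: joint value is how far it has been pressed down, in m: 0 stands fully proud (it may start up to 0.0015), 0.008 is fully home against its stop. Slides straight down along the jaw's z with steady friction of about 3 N and stays where it is left (no spring). Once home, a springy seat below lets tooth and top sink up to 4 mm more under 5 to 15 N (they come back up when released; the value stays 0.008), beyond that it is hard. Carries the yellow dot.
- middle_tooth_top (a point): centre of the top face of the middle tooth (moves down with it), marked by a yellow dot 16 mm across. The crown is pale, 26 mm along the jaw by 24 mm across, flat on top; this point lies 0 mm from the jaw's origin on the jaw's centre line, 74 mm above the underside of the plaster when proud, 66 mm when home; the bone around it is 60 mm high, the tray 0. The next teeth are 50 mm away, centre to centre.
- back_tooth (a joint): back tooth: joint value is how far it has been pressed down, in m: 0 stands fully proud (it may start up to 0.0015), 0.008 is fully home against its stop. Slides straight down along the jaw's z with steady friction of about 3 N and stays where it is left (no spring). Once home, a springy seat below lets tooth and top sink up to 4 mm more under 5 to 15 N (they come back up when released; the value stays 0.008), beyond that it is hard. Carries the blue dot.
- back_tooth_top (a point): centre of the top face of the back tooth (moves down with it), marked by a blue dot 16 mm across. The crown is pale, 26 mm along the jaw by 24 mm across, flat on top; this point lies 50 mm towards the rear (-x) from the jaw's origin on the jaw's centre line, 74 mm above the underside of the plaster when proud, 66 mm when home; the bone around it is 60 mm high, the tray 0. The next teeth are 50 mm away, centre to centre.
- tray: grey examination tray fixed to the bench, 420 x 540 mm, floor 4 mm thick, dark rim 14 mm high; origin at the centre of its underside. Jaw and bystanders stand on its floor.
- jar: bystander: small closed amber jar, 42 mm across, 62 mm high; origin at the centre of its underside.
- brush: bystander: brush lying flat, about 160 mm long along its x, handle to -x; origin at the middle of its underside.
- fragment: bystander: loose brown bone fragment, 45 x 30 x 30 mm; origin at the centre of its underside.

How it is judged:
By the outcome, as a careful person would: the job done as asked, in the order asked, and still so for the second after the job is handed in, with the robot touching nothing.
It also fails if it takes over 51 s, if anything falls off the work surface, if the arm or the gripper's body presses on something with over 40 N, if the wrist force passes 120 N, or if a joint passes its speed limit or range.

### The arm

A 6-joint arm with a two-finger parallel gripper is mounted at the origin on the work surface. World frame = base frame: x ahead of the robot, y to its left, z up, the work surface at z = 0. Lengths are in m, angles in degrees, forces in N, time in s.
With the tool pointing down it reaches from about 0.25 to 0.725 m from the base axis. Payload 9.7 kg.
Tool frame: the origin (TCP) lies at the very end of the fingers, on their centre line; the grasp point (between the pads) lies 19 mm behind it; z points along the fingers, y is the line along which they close (so a half turn about z gives the same grasp; the last joint's range is limited). The gripper opens to 85 mm and grips with 20 to 120 N. Pads are 22 mm wide; open, the fingers measure 114 mm over their backs; the gripper's body (76 mm by 85 mm) begins 54 mm behind the grasp point. The pads swing forward as they close: fully open they stand 13 mm farther back than shut.
Start: joints at [74.083, 4.979, 10.078, 95.1, 0, 90], TCP at [0.151, 0.529, 0.231] pointing down, gripper open.
Joint ranges: [-179.16, 179.16], [-48.56, 103.87], [-65.8, 70.77], [-126.05, 130.52], [-82.76, 87.17], [-180, 180]. Speed limits (degrees/s): [127.2, 127.2, 147.25, 180, 180, 180].

### API

Orientations are given as [roll, pitch, yaw] about the fixed x, y, z axes, in that order (R = Rz(yaw) Ry(pitch) Rx(roll)).
In Python, from workcell import bot gives the robot as it stands.
- The arm moves only by the tool arm_command, never from a script. Its argument "series" is a list of rows, each a list of 4 numbers: the shift along the tool's x, y, z in m, then the turn about the tool's z in rad. A call has exactly 5 rows; each row is the pose to reach, as a shift and turn from the pose commanded when the call began, along the tool's axes at that moment; what a row does not reach only later rows make up. A row lasts 1/10 s, in which the tool goes at most 50 mm and 8.59 degrees, less where a joint would pass 70% of its speed; a pose out of reach is approached as far as the arm can. A call with a gripper value outside its range is refused whole. "hand" is the finger opening in m, from 0 to 0.0854, set as the call begins (left out, the last holds). The fingers move at their own pace and stop on an object; "grip_force" is the grip in N (left out, the last holds). Time passes only in rows, so rows that repeat a pose let the fingers close, or fill a call up. It gives the time, the measured TCP pose, the force, the opening and the grip force at its end, in the units of the state.
- bot.get_obs(): the state, without advancing time (a new reading comes with each control period).
- bot.camera(name): name is "scene" or "side" or "wrist"; returns a dict with "color" (420x560x3 uint8, blue, green, red), "camera_matrix" (3x3 intrinsics, pixels), "dist_coeffs" ([k1, k2, p1, p2, k3] as OpenCV has them; the pictures are not rectified), "xyz" and "orientation" of the camera in the world; the wrist camera has in their place "T_tool_cam" (4x4, takes a point from camera to tool coordinates, whose origin is the TCP and whose axes are the flange's). Camera axes: x right, y up, looking along -z (the intrinsics and any distortion apply to the point x, -y, -z); pixel columns grow to the right and rows downward; lengths in m; the calibration is good to about 2 mm. A picture is of the moment at which its call begins: read the wrist's pose just before it. There is no depth.
- bot.job_done(): hands the job in; it is judged then, once.
Trained networks look in the newest picture that a camera, given by its name, has taken for a name from the list of things; names that differ only in an ending like _2 or _b are one class to them, and where a whole thing is asked for, a point or a joint stands for the part that bears it (a point fixed in the world has none). Each returns a list of dicts, best first, with "confidence" (0 to 1); they miss things now and then, are a little off and sometimes report something else, mostly with a low value. They report only what shows in the picture. A call takes as long as a camera call.
- bot.find_in(camera, target): "location" ([column, row] in pixels, amid what is visible of it).
- bot.mark_of(camera, target): "location" ([column, row] in pixels: a listed point, or the origin of a listed thing).
The state is a dict: "time": time; "q": joint angles; "qd": joint speeds; "joint_efforts": joint torques, N m; "ee_pos": TCP position; "tcp_rot": TCP orientation; "wrist_force": force on the tool from outside, world axes, zero at the start; "torque": the same for the moment, N m; "opening": finger opening in m; "grasp_force": force on a finger pad.
Only numpy, scipy, OpenCV 4.12 (cv2) and the standard library are available. Lean on these libraries where they do the work, as an engineer would, in place of code of your own. Each camera call takes 0.05 s, during which the arm holds its last target. There are 200 camera calls.

## Working session

There is one attempt and no reset: what is moved stays moved. The work goes in short steps, Python scripts to look and compute and a tool call to move; the robot and the scene stay as the last step left them, time stands still between calls to the robot, and variables do not carry over. Pictures are saved under pics/ and viewed, at most 10 in all, crops included, and the job is handed in when it is done.

Besides the shell and the picture viewer there is one more tool, called after "Call:" by a JSON object that holds its "method" and its "body". arm_command: Moves the arm, as the interface text tells. Its arguments: {"type":"object","properties":{"series":{"type":"array"},"hand":{"type":"number"},"grip_force":{"type":"number"}},"required":["series"]}

```bash
mkdir -p pics; cat > h.py <<'E'
import numpy as np, cv2
from scipy.spatial.transform import Rotation as R
from workcell import bot
def ray(cam,px,obs=None):
    K=np.array(cam["camera_matrix"],float);d=np.array(cam["dist_coeffs"],float)
    u=cv2.undistortPoints(np.array([[px]],float),K,d)[0,0]
    v=np.array([u[0],-u[1],-1.])
    if "T_tool_cam" in cam:
        T=np.eye(4);T[:3,:3]=R.from_euler('xyz',obs["tcp_rot"],degrees=True).as_matrix();T[:3,3]=obs["ee_pos"]
        T=T@np.array(cam["T_tool_cam"]);return T[:3,3],T[:3,:3]@v
    o=np.array(cam["orientation"])
    M=o if o.shape==(3,3) else R.from_euler('xyz',o,degrees=True).as_matrix()
    return np.array(cam["xyz"],float),M@v
def atz(p,v,z): return p+v*(z-p[2])/v[2]
def tri(rs):
    A=np.zeros((3,3));b=np.zeros(3)
    for p,v in rs:
        v=v/np.linalg.norm(v);P=np.eye(3)-np.outer(v,v);A+=P;b+=P@p
    return np.linalg.solve(A,b)
E
python3 - <<'E'
from h import *
o=bot.get_obs();print(o)
ims=[];rs={}
for n in("scene","side","wrist"):
    o=bot.get_obs();c=bot.camera(n);ims.append(c["color"])
    print(n,c.get("orientation"),c.get("xyz"))
    for t in("front_tooth_top","middle_tooth_top","back_tooth_top","jaw","jar","brush","fragment"):
        for m in bot.mark_of(n,t)[:2]:
            p,v=ray(c,m["location"],o);z=.078 if "top" in t else .004
            print(n,t,np.round(m["location"]),round(m["confidence"],2),atz(p,v,z).round(4))
            if m["confidence"]>.4: rs.setdefault((t),{}).setdefault(n,(p,v))
for t in rs:
    if len(rs[t])>1: print(t,tri(rs[t].values()).round(4))
cv2.imwrite("pics/a.png",cv2.resize(np.hstack(ims[:2]),(800,300)))
cv2.imwrite("pics/w.png",ims[2])
E
```

```text
{'time': 0.0, 'q': array([7.40826993e+01, 5.01398089e+00, 1.00327823e+01, 9.50985319e+01,
       1.73009687e-03, 8.99999252e+01]), 'qd': array([ 0.05572523,  0.05762489,  0.00628744,  0.02191303,  0.03590522,
       -0.00215542]), 'joint_efforts': array([-1.34574457e-03, -5.20390177e+01,  4.64798355e+01,  1.63120916e-02,
       -1.97521663e-04, -1.11358338e-05]), 'ee_pos': array([0.15076639, 0.52869498, 0.23054045]), 'tcp_rot': array([-1.79920270e+02, -1.73019929e-03,  1.64082772e+02]), 'wrist_force': array([-0.28907116, -0.3508086 , -0.19684695]), 'torque': array([-0.00805584, -0.00033165, -0.0490804 ]), 'grasp_force': 0.0, 'opening': 0.08535039942331801}
scene [ 51.7915804    0.22880144 142.44378458] [0.89172421 0.39801234 0.48443639]
scene front_tooth_top [365. 259.] 0.55 [0.5467 0.1383 0.078 ]
scene middle_tooth_top [328. 265.] 0.63 [0.5954 0.1157 0.078 ]
scene back_tooth_top [291. 269.] 0.68 [0.6398 0.0921 0.078 ]
scene back_tooth_top [335. 252.] 0.27 [0.5696 0.1022 0.078 ]
scene jaw [325. 302.] 0.72 [0.5963 0.1173 0.004 ]
scene jar [283. 244.] 0.85 [ 0.5686 -0.0189  0.004 ]
sce
[... 252 characters left out ...]
e middle_tooth_top [279. 163.] 0.53 [0.6003 0.1228 0.078 ]
side back_tooth_top [303. 172.] 0.72 [0.6382 0.0891 0.078 ]
side back_tooth_top [279. 221.] 0.56 [ 0.5688 -0.024   0.078 ]
side jaw [278. 198.] 0.61 [0.5944 0.1076 0.004 ]
side jar [278. 246.] 0.8 [ 0.5687 -0.0135  0.004 ]
side brush [290. 165.] 0.86 [0.6398 0.1995 0.004 ]
side fragment [241. 227.] 0.92 [0.5116 0.0455 0.004 ]
side fragment [278. 248.] 0.16 [ 0.5681 -0.0176  0.004 ]
wrist None None
front_tooth_top [0.5483 0.1383 0.0784]
middle_tooth_top [0.5989 0.1184 0.082 ]
back_tooth_top [0.6388 0.0909 0.0764]
jaw [ 0.5944  0.1139 -0.0012]
jar [ 0.5692 -0.0164  0.0066]
brush [ 0.6383  0.2097 -0.0019]
fragment [0.5136 0.0466 0.0011]
```

View pics/a.png

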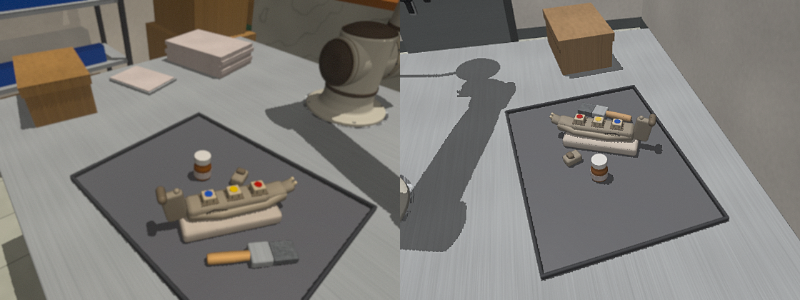

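The picture shows the jaw lying in the tray with its chin towards the robot. The red dot is at about (361,258) in the scene camera, yellow (328,265) and blue (291,269), which agrees with the networks. The jar and fragment are on the near side in y and the brush is on the far side. I'll move above the teeth with closed fingers for a wrist view.

Call:
{"method": "arm_command", "body": {"series": [[-0.04, -0.023, 0, 0.04], [-0.08, -0.046, 0, 0.08], [-0.12, -0.069, 0, 0.12], [-0.16, -0.092, 0, 0.16], [-0.2, -0.115, 0, 0.19]], "hand": 0, "grip_force": 20}}

```text
time: 1.7
ee_pos: [0.3125, 0.362, 0.2314]
tcp_rot: [180.0, 0.0, 153.1]
wrist_force: [1.4, -0.4, 0.7]
opening: 0.0124
grasp_force: 0.0
```

Call:
{"method": "arm_command", "body": {"series": [[-0.04, -0.011, 0, 0], [-0.08, -0.022, 0, 0], [-0.12, -0.034, 0, 0], [-0.16, -0.045, 0, 0], [-0.2, -0.057, 0, 0]]}}

```text
time: 2.2
ee_pos: [0.4655, 0.221, 0.2314]
tcp_rot: [180.0, 0.0, 153.2]
wrist_force: [0.0, 0.6, 0.1]
opening: -0.0001
grasp_force: 0.0
```

Call:
{"method": "arm_command", "body": {"series": [[-0.04, -0.011, 0, 0], [-0.08, -0.023, 0, 0], [-0.11, -0.034, 0, 0], [-0.13, -0.04, 0, 0], [-0.13, -0.04, 0, 0]]}}

```text
time: 2.7
ee_pos: [0.5638, 0.1262, 0.2305]
tcp_rot: [-180.0, -0.0, 153.0]
wrist_force: [0.3, 0.3, -0.6]
opening: -0.0001
grasp_force: 0.0
```

```bash
cat > look.py <<'E'
from h import *
import sys
o=bot.get_obs();c=bot.camera("wrist");im=c["color"];print(o["time"],o["ee_pos"].round(4),o["tcp_rot"].round(2),o["wrist_force"].round(2),o["opening"])
print(np.array(c["T_tool_cam"]).round(3).tolist())
hsv=cv2.cvtColor(im,cv2.COLOR_BGR2HSV)
for t,(a,b) in dict(front=(172,8),middle=(20,35),back=(100,130)).items():
    h=hsv[...,0];m=((h>=a)&(h<=b) if a<b else (h>=a)|(h<=b))&(hsv[...,1]>150)&(hsv[...,2]>70)
    n,l,s,ce=cv2.connectedComponentsWithStats(m.astype(np.uint8))
    for i in sorted(range(1,n),key=lambda i:-s[i,4])[:2]:
        if s[i,4]<60: continue
        print(t,"blob",ce[i].round(1),s[i,4],atz(*ray(c,ce[i],o),.078).round(4))
    for k in bot.mark_of("wrist",t+"_tooth_top")[:1]:
        print(t,"net",np.round(k["location"],1),round(k["confidence"],2),atz(*ray(c,k["location"],o),.078).round(4))
cv2.imwrite("pics/%s.png"%sys.argv[1],im)
E
python3 look.py w1
```

```text
2.7 [0.5638 0.1262 0.2305] [-1.7996e+02 -2.0000e-02  1.5304e+02] [ 0.25  0.34 -0.57] -9.767206938925662e-05
[[0.001, 0.952, 0.305, 0.077], [1.0, -0.0, -0.001, 0.001], [-0.001, 0.305, -0.952, -0.142], [0.0, 0.0, 0.0, 1.0]]
front blob [279.4 178.4] 178 [0.5514 0.1336 0.078 ]
front net [283.9 178.3] 0.79 [0.5534 0.1376 0.078 ]
middle net [280.8 226.6] 0.74 [0.5971 0.1121 0.078 ]
```

View pics/w1.png

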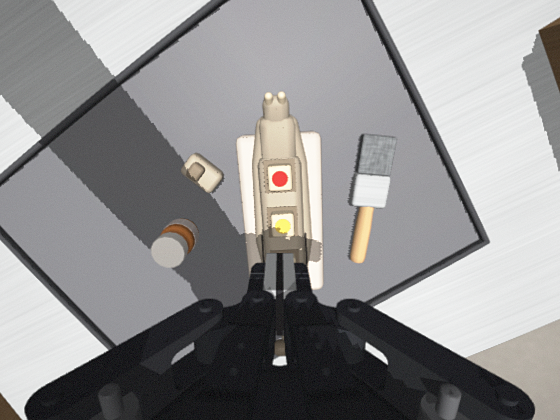

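The wrist picture shows the red dot at (279,178) and the yellow at (283,226), with blue hidden by the fingers. I'll step back to see all three.

Call:
{"method": "arm_command", "body": {"series": [[-0.03, 0, 0, 0], [-0.07, 0, 0, 0], [-0.1, 0, 0, 0], [-0.1, 0, 0, 0], [-0.1, 0, 0, 0]]}}

```text
time: 3.4
ee_pos: [0.6514, 0.0836, 0.2309]
tcp_rot: [-180.0, -0.0, 153.2]
wrist_force: [0.6, 0.9, -0.2]
opening: 0.0002
grasp_force: 0.0
```

```bash
sed -i 's/>150)&(hsv\[...,2\]>70/>110)\&(hsv[...,2]>60/' look.py; python3 look.py w2
```

```text
3.4 [0.6514 0.0836 0.2309] [-1.7998e+02 -5.0000e-02  1.5322e+02] [ 0.63  0.95 -0.24] 0.0001625620440120853
[[0.001, 0.952, 0.305, 0.077], [1.0, -0.0, -0.001, 0.001], [-0.001, 0.305, -0.952, -0.142], [0.0, 0.0, 0.0, 1.0]]
front blob [277.6  71.5] 246 [0.5516 0.1333 0.078 ]
front net [281.7  72. ] 0.6 [0.5537 0.1364 0.078 ]
middle blob [280.7 128.8] 200 [0.5974 0.1135 0.078 ]
middle net [278.5 131.7] 0.78 [0.5988 0.1104 0.078 ]
back blob [283.6 180.8] 182 [0.6431 0.0937 0.078 ]
back net [285.2 182.4] 0.58 [0.6452 0.0944 0.078 ]
```

View pics/w2.png

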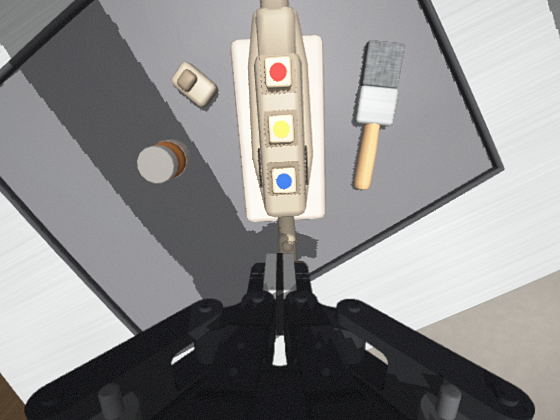

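The wrist picture shows all three dots cleanly: red (278,72), yellow (281,129), blue (284,181). They are 50 mm apart, with jaw yaw about 156.6°. Next I move over the front tooth and descend.

Call:
{"method": "arm_command", "body": {"series": [[0.035, 0, 0, -0.02], [0.075, 0, 0.01, -0.04], [0.1115, -0.0005, 0.04, -0.06], [0.1115, -0.0005, 0.07, -0.06], [0.1115, -0.0005, 0.1, -0.06]]}}

```text
time: 4.1
ee_pos: [0.5506, 0.1339, 0.1315]
tcp_rot: [179.9, 0.1, 156.8]
wrist_force: [0.1, 0.9, -0.4]
opening: 0.0001
grasp_force: 0.0
```

Call:
{"method": "arm_command", "body": {"series": [[0, 0, 0.02, 0], [0, 0, 0.03, 0], [0, 0, 0.036, 0], [0, 0, 0.036, 0], [0, 0, 0.036, 0]]}}

```text
time: 4.6
ee_pos: [0.5524, 0.133, 0.0964]
tcp_rot: [179.9, 0.1, 156.6]
wrist_force: [0.3, 0.3, 0.4]
opening: -0.0003
grasp_force: 0.0
```

Call:
{"method": "arm_command", "body": {"series": [[0, 0, 0.005, 0], [0, 0, 0.01, 0], [0, 0, 0.014, 0], [0, 0, 0.017, 0], [0, 0, 0.019, 0]]}}

```text
time: 5.1
ee_pos: [0.5519, 0.1328, 0.0761]
tcp_rot: [-180.0, -0.0, 156.6]
wrist_force: [-1.4, -0.2, 2.6]
opening: 0.0003
grasp_force: 1.5
```

Call:
{"method": "arm_command", "body": {"series": [[0, 0, 0.001, 0], [0, 0, 0.002, 0], [0, 0, 0.003, 0], [0, 0, 0.004, 0], [0, 0, 0.005, 0]]}}

```text
time: 5.6
ee_pos: [0.5519, 0.1328, 0.0713]
tcp_rot: [-180.0, -0.0, 156.6]
wrist_force: [-1.5, -0.7, 3.7]
opening: 0.0003
grasp_force: 1.5
```

Friction is about 3 N, as expected. I'll press on until the seat answers.

Call:
{"method": "arm_command", "body": {"series": [[0, 0, 0.0005, 0], [0, 0, 0.001, 0], [0, 0, 0.0015, 0], [0, 0, 0.002, 0], [0, 0, 0.002, 0]]}}

```text
time: 6.1
ee_pos: [0.5519, 0.1328, 0.0695]
tcp_rot: [180.0, 0.0, 156.6]
wrist_force: [-3.0, -0.6, 5.1]
opening: -0.0001
grasp_force: 2.8
```

Call:
{"method": "arm_command", "body": {"series": [[0, 0, 0.0005, 0], [0, 0, 0.001, 0], [0, 0, 0.001, 0], [0, 0, 0.001, 0], [0, 0, 0.001, 0]]}}

```text
time: 6.6
ee_pos: [0.552, 0.1328, 0.0689]
tcp_rot: [180.0, 0.0, 156.6]
wrist_force: [-3.8, -0.7, 6.3]
opening: 0.0002
grasp_force: 3.7
```

Call:
{"method": "arm_command", "body": {"series": [[0.0002, -0.0001, 0.0003, 0], [0.0004, -0.0003, 0.0006, 0], [0.0004, -0.0003, 0.0008, 0], [0.0004, -0.0003, 0.0008, 0], [0.0004, -0.0003, 0.0008, 0]]}}

```text
time: 7.1
ee_pos: [0.5519, 0.1328, 0.0684]
tcp_rot: [179.9, 0.1, 156.6]
wrist_force: [-2.4, -0.5, 8.5]
opening: -0.0001
grasp_force: 4.2
```

The force is well past friction, so the front tooth is home. Now I lift and move to the middle tooth.

Call:
{"method": "arm_command", "body": {"series": [[0, 0, -0.01, 0], [0, 0, -0.028, 0], [-0.02, 0, -0.028, 0], [-0.04, 0, -0.028, 0], [-0.0495, 0, -0.028, 0]]}}

```text
time: 7.6
ee_pos: [0.5981, 0.1127, 0.0956]
tcp_rot: [180.0, 0.0, 156.6]
wrist_force: [0.6, 0.5, 0.0]
opening: 0.0001
grasp_force: 0.0
```

Call:
{"method": "arm_command", "body": {"series": [[0, 0, 0, 0], [0, 0, 0, 0], [0, 0, 0.004, 0], [0, 0, 0.009, 0], [0, 0, 0.013, 0]]}}

```text
time: 8.1
ee_pos: [0.5964, 0.1133, 0.0819]
tcp_rot: [-180.0, -0.0, 156.7]
wrist_force: [-0.6, 0.8, -0.4]
opening: 0.0004
grasp_force: 0.0
```

Call:
{"method": "arm_command", "body": {"series": [[0, 0, 0.003, 0], [0, 0, 0.005, 0], [0, 0, 0.007, 0], [0, 0, 0.009, 0], [0, 0, 0.01, 0]]}}

```text
time: 8.6
ee_pos: [0.5967, 0.1131, 0.0725]
tcp_rot: [-180.0, -0.0, 156.6]
wrist_force: [-2.2, 0.5, 3.6]
opening: 0.0001
grasp_force: 1.4
```

Call:
{"method": "arm_command", "body": {"series": [[0.0002, -0.0001, 0.001, 0], [0.0003, -0.0002, 0.002, 0], [0.0004, -0.0003, 0.003, 0], [0.0004, -0.0003, 0.0035, 0], [0.0004, -0.0003, 0.004, 0]]}}

```text
time: 9.1
ee_pos: [0.5967, 0.1131, 0.0691]
tcp_rot: [180.0, 0.0, 156.6]
wrist_force: [-1.6, 0.5, 6.3]
opening: -0.0002
grasp_force: 3.5
```

Call:
{"method": "arm_command", "body": {"series": [[0.0002, -0.0001, 0.0003, 0], [0.0003, -0.0002, 0.0006, 0], [0.0003, -0.0002, 0.0009, 0], [0.0003, -0.0002, 0.0009, 0], [0.0003, -0.0002, 0.0009, 0]]}}

```text
time: 9.6
ee_pos: [0.5967, 0.1131, 0.0686]
tcp_rot: [179.9, 0.1, 156.6]
wrist_force: [-1.7, 0.6, 8.4]
opening: -0.0004
grasp_force: 4.0
```

The middle tooth is home. Next is the back one.

Call:
{"method": "arm_command", "body": {"series": [[0, 0, -0.01, 0], [0, 0, -0.028, 0], [-0.02, 0, -0.028, 0], [-0.04, 0, -0.028, 0], [-0.0505, 0.0005, -0.028, 0]]}}

```text
time: 10.1
ee_pos: [0.6436, 0.0927, 0.0956]
tcp_rot: [-180.0, 0.0, 156.6]
wrist_force: [-0.1, 0.7, -0.5]
opening: -0.0001
grasp_force: 0.0
```

Call:
{"method": "arm_command", "body": {"series": [[0, 0, 0, 0], [0, 0, 0, 0], [0, 0, 0.004, 0], [0, 0, 0.009, 0], [0, 0, 0.013, 0]]}}

```text
time: 10.6
ee_pos: [0.6421, 0.0936, 0.082]
tcp_rot: [-180.0, -0.0, 156.7]
wrist_force: [-0.8, 0.4, -0.6]
opening: -0.0003
grasp_force: 0.0
```

Call:
{"method": "arm_command", "body": {"series": [[0, 0, 0.003, 0], [0, 0, 0.005, 0], [0, 0, 0.007, 0], [0, 0, 0.009, 0], [0, 0, 0.01, 0]]}}

```text
time: 11.1
ee_pos: [0.6425, 0.0934, 0.0726]
tcp_rot: [180.0, -0.0, 156.6]
wrist_force: [-2.2, 0.7, 3.1]
opening: 0.0002
grasp_force: 1.4
```

Call:
{"method": "arm_command", "body": {"series": [[0.0002, -0.0001, 0.001, 0], [0.0003, -0.0002, 0.002, 0], [0.0004, -0.0003, 0.003, 0], [0.0004, -0.0003, 0.0035, 0], [0.0004, -0.0003, 0.004, 0]]}}

```text
time: 11.6
ee_pos: [0.6424, 0.0934, 0.0692]
tcp_rot: [180.0, 0.0, 156.6]
wrist_force: [-1.9, 1.7, 7.0]
opening: -0.0002
grasp_force: 3.3
```

Call:
{"method": "arm_command", "body": {"series": [[0.0002, -0.0001, 0.0003, 0], [0.0003, -0.0002, 0.0006, 0], [0.0003, -0.0002, 0.0009, 0], [0.0003, -0.0002, 0.0009, 0], [0.0003, -0.0002, 0.0009, 0]]}}

```text
time: 12.1
ee_pos: [0.6424, 0.0933, 0.0687]
tcp_rot: [179.9, 0.1, 156.6]
wrist_force: [-1.4, 1.6, 7.3]
opening: 0.0002
grasp_force: 3.8
```

Call:
{"method": "arm_command", "body": {"series": [[0, 0, -0.01, 0], [0, 0, -0.04, 0], [0, 0, -0.08, 0], [0, 0, -0.12, 0], [0, 0, -0.16, 0]]}}

```text
time: 12.6
ee_pos: [0.6415, 0.0929, 0.2294]
tcp_rot: [-180.0, 0.0, 156.6]
wrist_force: [-0.4, -0.0, -0.3]
opening: 0.0002
grasp_force: 0.0
```

Call:
{"method": "arm_command", "body": {"series": [[0, 0, 0, 0], [0, 0, 0, 0], [0, 0, 0, 0], [0, 0, 0, 0], [0, 0, 0, 0]]}}

```text
time: 13.1
ee_pos: [0.6414, 0.0931, 0.2265]
tcp_rot: [-179.9, -0.1, 156.6]
wrist_force: [-0.3, -0.3, -0.1]
opening: -0.0001
grasp_force: 0.0
```

```bash
sed -i 's/,\.078)/,.07)/g' look.py; python3 look.py w3; python3 -c "
from h import *
c=bot.camera('side')['color'];cv2.imwrite('pics/s3.png',cv2.resize(c[120:260,180:380],(800,560),interpolation=cv2.INTER_CUBIC))"
```

```text
13.1 [0.6414 0.0931 0.2265] [-1.7994e+02 -1.0000e-01  1.5663e+02] [-0.28 -0.26 -0.12] -0.00014048298523272924
[[0.001, 0.952, 0.305, 0.077], [1.0, -0.0, -0.001, 0.001], [-0.001, 0.305, -0.952, -0.142], [0.0, 0.0, 0.0, 1.0]]
front blob [279.9  87.5] 235 [0.5516 0.1333 0.07  ]
front net [284.   87.9] 0.91 [0.5534 0.1366 0.07  ]
middle blob [279.8 143. ] 193 [0.5975 0.1134 0.07  ]
back blob [279.6 193.3] 169 [0.6432 0.0935 0.07  ]
back net [281.7 191.9] 0.76 [0.6428 0.096  0.07  ]
```

View pics/w3.png

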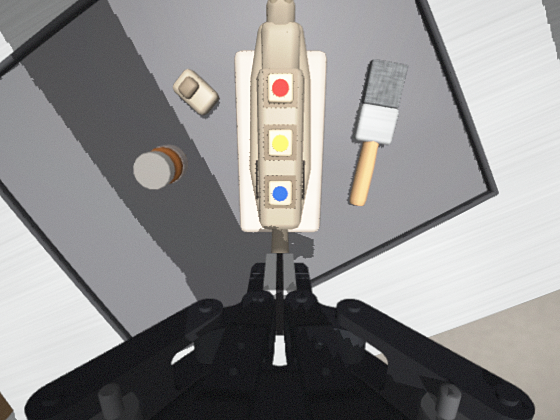

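View pics/s3.png

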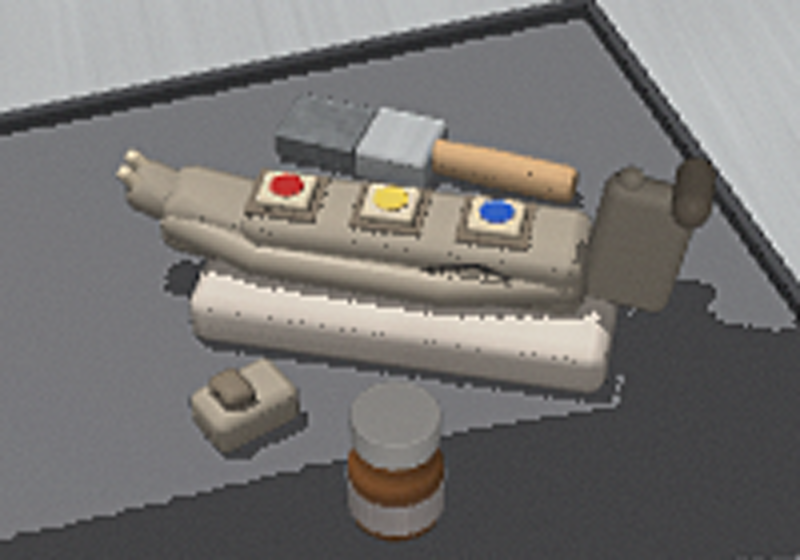

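The wrist picture has the dots at (280,88), (280,143) and (280,193). With z = 0.070 m they come out at the same x and y as before, so the jaw has not shifted. In the side crop the three crowns stand equally low, nothing around the jaw has moved, and the arm is clear.

```bash
python3 -c "
from workcell import bot
print(bot.job_done())"
```

```text
the job is handed in; nothing more can be done
None
```

I pressed all three teeth home in order (red, yellow, blue) with at most about 8.5 N downward, the jaw and the things round it look unmoved in the final pictures, the arm finished clear, and the job is handed in; the judge returned no verdict.

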